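# Lock a seed tray into its potting jig

### The arm

A 6-joint arm with a two-finger parallel gripper is mounted at the origin on the work surface. World frame = base frame: x ahead of the robot, y to its left, z up, the work surface at z = 0. Lengths are in m, angles in rad, forces in N, time in s.
With the tool pointing down it reaches from about 0.35 to 0.975 m from the base axis. Payload 4.9 kg.
Tool frame: the origin (TCP) lies on the centre line of the jaws, within the pads' length; the fingertips stand 11 mm ahead of it and the grasp point (between the pads) lies 8 mm behind it; z points along the fingers, y is the line along which they close (so a half turn about z gives the same grasp; the last joint's range is limited). The gripper opens to 85 mm and grips with 20 to 120 N. Pads are 22 mm wide; open, the fingers measure 114 mm over their backs; the gripper's body (76 mm by 85 mm) begins 54 mm behind the grasp point. The pads swing forward as they close: fully open they stand 13 mm farther back than shut.
Start: joints at [1.188, 0.053, 1.613, -0, 1.476, -0.119], TCP at [0.163, 0.603, 0.242] pointing down, gripper open.
Joint ranges: [-3.01, 3.01], [-1.01, 2.22], [0.06, 2.58], [-1.02, 4.17], [0.09, 2.62], [-3.14, 3.14]. Speed limits (rad/s): [2.57, 2.57, 3.14, 3.14, 3.14, 3.14].

### API

Orientations are given as a unit quaternion [w, x, y, z].
In Python, from workcell import r gives the robot as it stands. The module is installed in compiled form; this text tells all that it offers.
- The arm moves only by the shell command python3 -m handwheel 'ROWS' [FORCE]. ROWS is JSON, a list of rows, each a list of 3 entries, a list of its own where there are three numbers: the shift along the world's x, y, z in units of 25 cm (1.0 is 25 cm), then the turn, a rotation vector about the world's x, y, z in units of pi rad (1.0 is pi rad), then the gripper's target within -1 to 1 (fully open at 1, half-way at 0, shut at -1). A call has 1 to 8 rows; each row shifts and turns the commanded pose from where the row before left it; what a row does not reach is not made up. A row lasts 1/12 s, in which the tool goes at most 41.7 mm and 7.16 degrees, less where a joint would pass 70% of its speed; a pose out of reach is approached as far as the arm can. A call with a number of a shift or a turn outside -1 to 1 is refused whole. A call with a gripper value outside its range is refused whole. The fingers move at their own pace and stop on an object; FORCE is the grip in N (left out, the last holds). Time passes only in rows, so rows that do not move let the fingers close. It gives the time, the measured TCP pose, the force, the opening and the grip force at its end, in the units of the state.
- r.sense(): the state, without advancing time (a new reading comes with each control period).
- r.snapshot(name): name is "side" or "top"; returns the picture (384x512x3 uint8, red, green, blue); there is no depth.
- r.camera_params(name): a dict with "fx", "fy", "cx", "cy" (pixels), "k1" (the pictures are not rectified: a ray, as slopes to the right and down, at radius r is drawn at 1 + k1 r^2 times it, then the intrinsics apply), "R" (3x3) and "t" (3): a world point X has camera coordinates R X + t. Camera axes: x right, y down, z forward; pixel columns grow to the right and rows downward; lengths in m; the calibration is good to about 2 mm. A picture is of the moment at which its call begins. camera_params takes no time and is no camera call.
- r.sign_off(): hands the job in; it is judged then, once.
The state is a dict: "t": time; "qpos": joint angles; "dq": joint speeds; "joint_efforts": joint torques, N m; "eef_pos": TCP position; "eef_rot": TCP orientation; "contact_force": force on the tool from outside, world axes, zero at the start; "wrist_torque": the same for the moment, N m; "grip_width": opening from 0.0 (shut) to 1.0 (fully open); "grip_force": force on a finger pad.
Only numpy, scipy, OpenCV 4.12 (cv2) and the standard library are available. Lean on these libraries where they do the work, as an engineer would, in place of code of your own. Each camera call takes 0.05 s, during which the arm holds its last target. There are 200 camera calls.

### The job

Push the black seed tray fully home between its two wooden guides, up against the back stop. Then swing the aluminium keeper bar about its loose bolt, across the open end behind the tray, until its slot is fully home on the second bolt, and let go. Do not tip the tray, and leave the stack of pots, the misting bottle and the label pot where they stand.

Things in the scene. Friction and masses are not known exactly. Their poses are not given: they have to be found in the camera images.
- jig: Fixed plywood board with guides. Origin: board underside, under the centre of the tray when home. +x: the way the tray slides home; z up. Board 12 mm thick, x -215..85, y -150..105. Guides along x -60..76, inner faces y = -63 and 63, 12 mm thick; back stop's face at x = 61; tops of all three 42 mm above the table. Open end: -x.
- tray: Loose black tray 120 x 120 mm, walls 45 mm high, with four empty brown fibre pots fixed in it, tops 63 mm above its underside; about 0.35 kg. Origin: centre of underside; axes as the jig's. It lies on the board between the guides (3 mm play a side), 45 to 80 mm short of home, front part already in. Home: jig x = 0 (1 when touching the stop).
- bar: Loose flat aluminium bar 200 x 32 x 10 mm, about 0.18 kg, flat on the board. Origin: underside, centre of the hole (14 mm square) that holds it round the pivot bolt; +x to its free end (x = 182), z up. Slot at x 156..172, open on the -y edge, bottom at y = +6. Starts open, 93 to 112 degrees from closed (closed: along jig +y); closes clockwise seen from above, -y edge leading.
- knob (a point): On the axis of the red round knob fixed rigidly upright on the bar (22 mm in diameter, from 22 to 57 mm above the table): bar x = 115, y = 0, 42 mm above the table. The bar has no spring or latch: it slides on the board and stays where it is left.
- slot (a point): Point on the bar's centre line in the slot (bar x = 164, y = 0, at the bar's underside). On the catch bolt's axis, within about 3 mm of play, when the bar is closed. The closed bar's leading edge is then about 6 mm from a tray that is home.
- pivot_bolt (a point): Axis of the fixed pivot bolt at the board's top, 12 mm above the table; jig x = -82, y = -82 mm. Steel shank 10 mm in diameter; dark round head 26 mm in diameter, underside 15 mm above the board, top 35 mm above the table.
- catch_bolt (a point): Axis of the fixed catch bolt, the one that the slot must go over, at the board's top, 12 mm above the table; jig x = -82, y = +82 mm. Same size as the pivot bolt; the bar's end slides in under its head until the slot bottoms on the shank.
- pots: Bystander: loose stack of brown fibre pots, 66 x 66 mm, about 90 mm high. Origin: centre of its underside.
- mister: Bystander: green misting bottle with a blue cap, 66 mm in diameter, 170 mm high. Origin: centre of its underside.
- labels: Bystander: terracotta pot with white plant labels, 76 mm in diameter, 130 mm high with its labels. Origin: centre of its underside.
Mind the look-alikes: they are no part of the job. What is shaped like the tray but green is not meant.

How it is judged:
By the outcome, as a careful person would: the job done as asked, in the order asked, and still so for the second after the job is handed in, with the robot touching nothing.
It also fails if it takes over 53 s, if anything falls off the work surface, if the arm or the gripper's body presses on something with over 40 N, if the wrist force passes 120 N, or if a joint passes its speed limit or range.

## Working session

There is one attempt and no reset: what is moved stays moved. The work goes in short steps, Python scripts to look and compute and a shell command to move; the robot and the scene stay as the last step left them, time stands still between calls to the robot, and variables do not carry over. Pictures are saved under pics/ and viewed, at most 10 in all, crops included, and the job is handed in when it is done.

```bash
mkdir -p pics; cat > h.py <<'E'
import numpy as np, cv2
from workcell import r
def snap(n,f=None):
    im=cv2.cvtColor(np.asarray(r.snapshot(n)),cv2.COLOR_RGB2BGR)
    if f: cv2.imwrite('pics/'+f,im)
    return im
def ray(n,uv):
    c=r.camera_params(n);K=np.array([[c['fx'],0,c['cx']],[0,c['fy'],c['cy']],[0,0,1.]])
    p=cv2.undistortPoints(np.array(uv,float).reshape(-1,1,2),K,np.array([c['k1'],0,0,0.])).reshape(-1,2)
    R=np.array(c['R']);t=np.array(c['t'])
    return -R.T@t,np.c_[p,np.ones(len(p))]@R
def onz(n,uv,z):
    o,d=ray(n,uv); return o+d*((z-o[2])/d[:,2])[:,None]
def proj(n,X):
    c=r.camera_params(n);K=np.array([[c['fx'],0,c['cx']],[0,c['fy'],c['cy']],[0,0,1.]])
    return cv2.projectPoints(np.array(X,float).reshape(-1,1,3),cv2.Rodrigues(np.array(c['R'],float))[0],np.array(c['t'],float),K,np.array([c['k1'],0,0,0.]))[0].reshape(-1,2)
E
python3 - <<'E'
from h import *
a=snap('top','top0.png');b=snap('side','side0.png')
for n in('top','side'):print(ray(n,[[256,192]]))
E
```

```text
(array([0.26179926, 0.00182461, 1.27436404]), array([[ 0.19950053,  0.01730486, -0.97975818]]))
(array([-0.11537635, -0.68760518,  0.8088284 ]), array([[ 0.51286148,  0.60265554, -0.61142076]]))
```

View pics/top0.png

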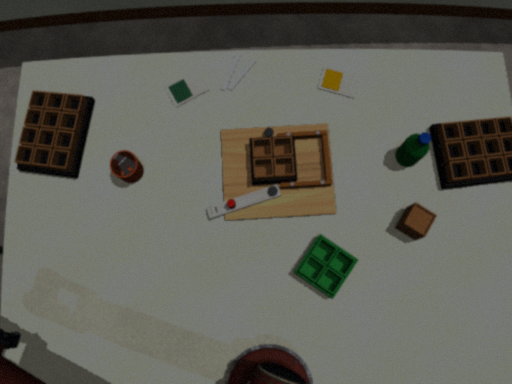

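View pics/side0.png

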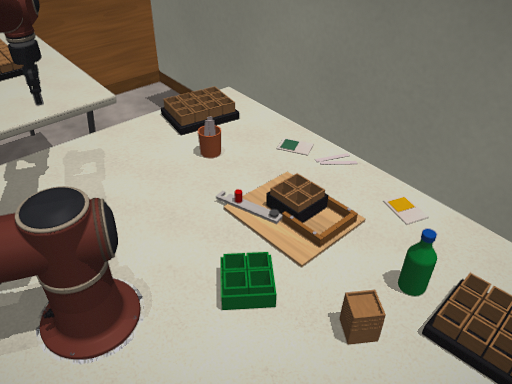

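Top view: black four-pot tray at about (273,158), partly in the guides, whose open end faces image left. Pivot bolt head is at (273,191), catch bolt head at (268,132), and red knob at (231,203). The mister is at (412,150), pot stack at (416,221) and label pot at (126,166). Tray candidates are the green tray at (325,266), the large black trays at (55,133) and (475,152), and the black 2x2 at (273,158). Only the last is black, 2x2 and on the board, so I'll confirm that one in a crop.

```bash
python3 - <<'E'
from h import *
a=cv2.imread('pics/top0.png')
cv2.imwrite('pics/crop.png',cv2.resize(a[115:230,195:345],None,fx=5,fy=5,interpolation=cv2.INTER_CUBIC))
hsv=cv2.cvtColor(a,cv2.COLOR_BGR2HSV)
m=((hsv[...,0]<8)|(hsv[...,0]>172))&(hsv[...,1]>170)&(hsv[...,2]>110)
m[:190]=0;m[220:]=0;m[:,:220]=0;m[:,245:]=0
y,x=np.nonzero(m);print('knob',x.mean(),y.mean(),len(x),onz('top',[[x.mean(),y.mean()]],.05))
print('pivot,catch',onz('top',[[273,191],[268,132]],.035))
print('board corners',onz('top',[[220,127],[330,124],[335,214],[224,220]],.012))
print(r.sense())
E
```

```text
knob 230.5 202.0 32 [[0.48576581 0.09046983 0.05      ]]
pivot,catch [[ 0.51598114 -0.02139529  0.035     ]
 [ 0.68049524 -0.01157041  0.035     ]]
board corners [[ 0.70608912  0.12186079  0.012     ]
 [ 0.70876352 -0.18570633  0.012     ]
 [ 0.45449682 -0.18675641  0.012     ]
 [ 0.44409298  0.11092429  0.012     ]]
{'t': 0.1, 'qpos': array([ 1.18799360e+00,  5.32874924e-02,  1.61419411e+00, -9.16345754e-07,
        1.47596771e+00, -1.18986499e-01]), 'dq': array([ 7.50232365e-04, -5.80641233e-04, -3.95446041e-03, -3.88451050e-04,
       -8.79802151e-05, -1.51528566e-03]), 'joint_efforts': array([ 4.75185643e-04, -3.94908786e+01, -3.71361065e+01, -4.61194134e-05,
        3.96824616e-03,  2.61565140e-05]), 'eef_pos': array([0.16276383, 0.60286432, 0.24116565]), 'eef_rot': array([-2.30034967e-04,  1.31525819e-01,  9.91312311e-01, -8.99376537e-04]), 'contact_force': array([-0.18415303,  0.13475086, -0.70002413]), 'wrist_torque': array([ 0.00201891, -0.02788896, -0.00299996]), 'grip_force': 0.0, 'grip_width': 1.0016227745821267}
```

View pics/crop.png

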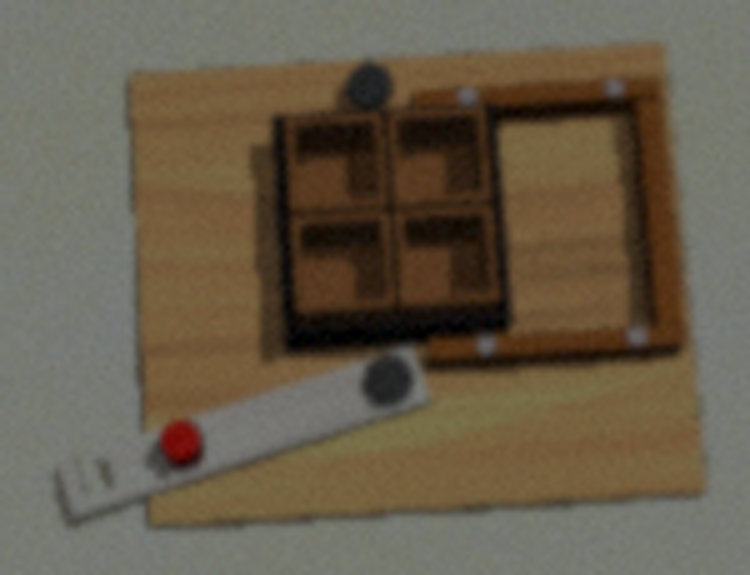

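The crop confirms a black 2x2 tray with its front in the guides. The bar is open at lower left, and the red knob is at crop (181,442).

```bash
cat >> h.py <<'E'
P=onz('top',[[272.4,190.9]],.035)[0][:2];C=onz('top',[[268.7,132.1]],.035)[0][:2]
yh=(C-P)/np.linalg.norm(C-P);xh=np.array([yh[1],-yh[0]]);J=(P+C)/2+.082*xh
def tojig(w): w=np.atleast_2d(w)[:,:2]-J; return np.c_[w@xh,w@yh]*1000
def tow(x,y): return J+xh*x/1000+yh*y/1000
E
python3 - <<'E'
from h import *
print(J,np.degrees(np.arctan2(yh[1],yh[0])),np.linalg.norm(C-P))
print('tray back L,R',tojig(onz('top',[[250.5,139],[253,183]],.057)),'front',tojig(onz('top',[[296,158]],.057)))
print('stop/guide',tojig(onz('top',[[322,138],[324.5,181]],.042)))
b=cv2.imread('pics/side0.png');hsv=cv2.cvtColor(b,cv2.COLOR_BGR2HSV)
m=((hsv[...,0]<8)|(hsv[...,0]>172))&(hsv[...,1]>150)&(hsv[...,2]>90);m[:185]=0;m[206:]=0;m[:,:228]=0;m[:,248:]=0
y,x=np.nonzero(m);print(x.mean(),y.mean())
k=onz('side',[[x.mean(),y.mean()]],.042);print('knob side',k,tojig(k));k=onz('top',[[230.7,202.2]],.055);print('top',k,tojig(k))
print('behind',tow(-165,0), 'homeTCP',tow(-70,0))
E
```

```text
[ 0.6013946 -0.0985807] 2.2147638495946964 0.16400793189542046
tray back L,R [[-132.23529626   58.15637166]
 [-131.89467907  -62.49967561]] front [[-14.8137626   -1.49480327]]
stop/guide [[ 60.92176784  54.67804465]
 [ 57.45096412 -64.73047315]]
238.6865671641791 195.23880597014926
knob side [[0.4814589  0.08742541 0.042     ]] [[-190.50210772 -112.6578461 ]]
top [[0.48431264 0.08958929 0.055     ]] [[-192.55408802 -109.72261317]]
behind [0.59501812 0.06629605] homeTCP [ 0.59868943 -0.02863299]
```

```bash
python3 -m handwheel '[[[0.096,-0.1167,0],[0,0,-0.02244],0],[[0.096,-0.1167,0],[0,0,-0.02244],0],[[0.096,-0.1167,0],[0,0,-0.02244],0],[[0.096,-0.1167,0],[0,0,-0.02244],0],[[0.096,-0.1167,0],[0,0,-0.02244],0],[[0.096,-0.1167,0],[0,0,-0.02244],0]]' 40
python3 -m handwheel '[[[0.096,-0.1167,0],[0,0,-0.02244],0],[[0.096,-0.1167,0],[0,0,-0.02244],0],[[0.096,-0.1167,0],[0,0,-0.02244],0],[[0.096,-0.1167,0],[0,0,-0.02244],0],[[0.096,-0.1167,0],[0,0,-0.02244],0],[[0.096,-0.1167,0],[0,0,-0.02244],0]]'
python3 -m handwheel '[[[0.096,-0.1167,0],[0,0,-0.02244],0],[[0.096,-0.1167,0],[0,0,-0.02244],0],[[0.096,-0.1167,0],[0,0,-0.02244],0],[[0.096,-0.1167,0],[0,0,-0.02244],0],[[0.096,-0.1167,0],[0,0,-0.02244],0],[[0.096,-0.1167,0],[0,0,-0.02244],0],[[0,0,0],[0,0,0],0],[[0,0,0],[0,0,0],0]]'
```

```text
t: 0.6
eef_pos: [0.3075, 0.4266, 0.2418]
eef_rot: [-0.0, 0.338, 0.941, -0.0]
contact_force: [1.1, 0.1, 0.3]
grip_width: 0.499
grip_force: 0.0
t: 1.1
eef_pos: [0.4515, 0.2515, 0.2419]
eef_rot: [-0.0, 0.528, 0.849, -0.0]
contact_force: [0.6, 0.3, -0.3]
grip_width: 0.503
grip_force: 0.0
t: 1.77
eef_pos: [0.5953, 0.0766, 0.2413]
eef_rot: [-0.001, 0.694, 0.72, -0.001]
contact_force: [0.2, -0.5, 0.1]
grip_width: 0.499
grip_force: 0.0
```

```bash
python3 -m handwheel '[[[0,0,-0.137],[0,0,0],0],[[0,0,-0.137],[0,0,0],0],[[0,0,-0.137],[0,0,0],0],[[0,0,-0.137],[0,0,0],0],[[0,0,-0.137],[0,0,0],0],[[0,0,-0.137],[0,0,0],0],[[0,0,0],[0,0,0],0]]'
python3 - <<'E'
from h import *
a=snap('top');b=snap('side')
cv2.imwrite('pics/v1.png',np.hstack([cv2.resize(a[100:230,180:345],(500,394)),cv2.resize(b[140:260,190:300],(300,327)).copy() if 0 else cv2.resize(b[130:260,190:289],(300,394))]))
E
```

```text
t: 2.35
eef_pos: [0.5877, 0.0794, 0.0285]
eef_rot: [-0.006, 0.693, 0.721, -0.005]
contact_force: [-1.2, -0.5, -0.8]
grip_width: 0.499
grip_force: 0.0
```

View pics/v1.png

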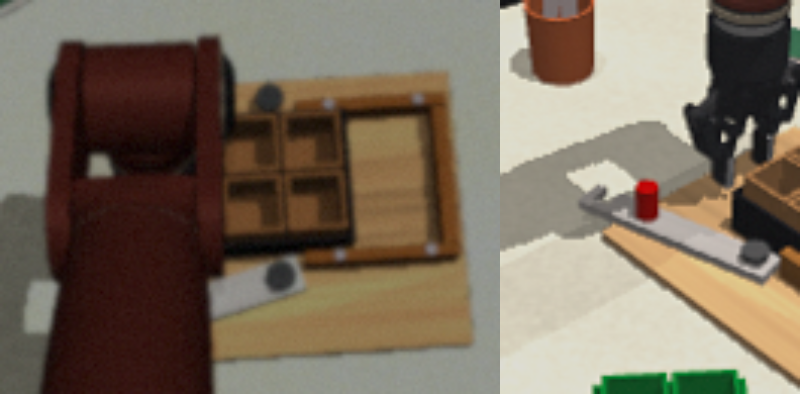

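The gripper is behind the tray, clear of the bar and bolts. I'll push along jig +x.

```bash
python3 -m handwheel '[[[0.0,-0.05,0.01],[0,0,0],0],[[0.002,-0.05,0],[0,0,0],0],[[0.001,-0.03,0],[0,0,0],0],[[0.001,-0.03,0],[0,0,0],0],[[0.001,-0.03,0],[0,0,0],0],[[0.001,-0.03,0],[0,0,0],0]]'
python3 -m handwheel '[[[0.001,-0.03,0],[0,0,0],0],[[0.001,-0.03,0],[0,0,0],0],[[0.001,-0.03,0],[0,0,0],0],[[0.001,-0.03,0],[0,0,0],0],[[0.001,-0.03,0],[0,0,0],0],[[0,0,0],[0,0,0],0]]'
```

```text
t: 2.95
eef_pos: [0.5974, 0.0226, 0.0408]
eef_rot: [0.001, 0.694, 0.72, 0.001]
contact_force: [0.1, 4.4, 3.2]
grip_width: 0.497
grip_force: 2.3
t: 3.45
eef_pos: [0.5975, -0.0162, 0.0389]
eef_rot: [0.0, 0.694, 0.72, -0.001]
contact_force: [-0.3, -0.0, -0.9]
grip_width: 0.501
grip_force: 0.0
```

```bash
python3 -m handwheel '[[[0,-0.015,0],[0,0,0],0],[[0,-0.015,0],[0,0,0],0],[[0,-0.01,0],[0,0,0],0],[[0,0,0],[0,0,0],0]]'
python3 -m handwheel '[[[0,-0.01,0],[0,0,0],0],[[0,-0.01,0],[0,0,0],0]]'
python3 -m handwheel '[[[0,-0.008,0],[0,0,0],0],[[0,-0.008,0],[0,0,0],0]]'
```

```text
t: 3.78
eef_pos: [0.5973, -0.025, 0.0387]
eef_rot: [-0.0, 0.694, 0.72, -0.001]
contact_force: [0.2, 0.2, -0.5]
grip_width: 0.5
grip_force: 0.3
t: 3.95
eef_pos: [0.5973, -0.0293, 0.0388]
eef_rot: [-0.0, 0.693, 0.721, -0.0]
contact_force: [1.9, 2.9, -1.4]
grip_width: 0.499
grip_force: 1.1
t: 4.12
eef_pos: [0.5973, -0.0296, 0.0389]
eef_rot: [-0.003, 0.694, 0.72, 0.003]
contact_force: [0.9, 21.7, 1.2]
grip_width: 0.495
grip_force: 10.9
```

```bash
python3 -m handwheel '[[[0,0.06,0],[0,0,0],0],[[0,0.15,0],[0,0,0],0],[[0,0.1,0.1],[0,0,0],0],[[-0.1,0.1,0.1],[0,0,0],0],[[-0.1,0.1,0.1],[0,0,0],0],[[-0.1,0,0],[0,0,0],0],[[-0.1,0,0],[0,0,0],0],[[0,0,0],[0,0,0],0]]'
python3 - <<'E'
from h import *
a=snap('top');b=snap('side')
cv2.imwrite('pics/v2.png',np.hstack([cv2.resize(a[100:230,180:345],(400,315)),cv2.resize(b[140:265,210:369],(400,315))]))
E
```

```text
t: 4.78
eef_pos: [0.4955, 0.0925, 0.1114]
eef_rot: [-0.001, 0.693, 0.721, -0.002]
contact_force: [-1.4, -0.7, -0.9]
grip_width: 0.498
grip_force: 0.0
```

View pics/v2.png

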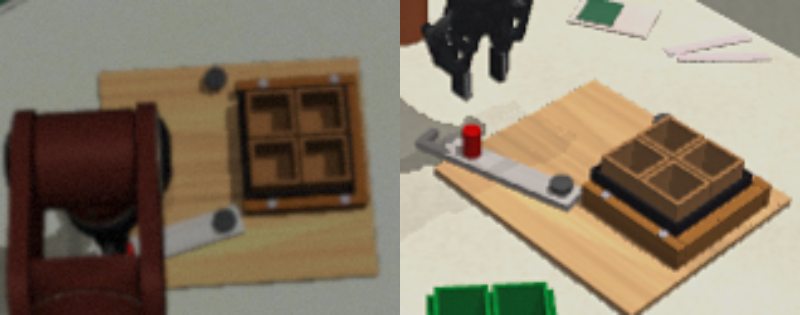

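Tray is flush against the stop. Next I'll lower over the knob and grip it.

```bash
python3 -m handwheel '[[[-0.05,-0.016,0],[0,0,0],0],[[0,0,-0.1],[0,0,0],0],[[0,0,-0.1],[0,0,0],0],[[0,0,-0.05],[0,0,0],0],[[0,0,-0.03],[0,0,0],0],[[0,0,0],[0,0,0],0]]' 
python3 -m handwheel '[[[0,0,0],[0,0,0],-0.2],[[0,0,0],[0,0,0],-0.3],[[0,0,0],[0,0,0],-0.5],[[0,0,0],[0,0,0],-1],[[0,0,0],[0,0,0],-1]]' 20
```

```text
t: 5.38
eef_pos: [0.4865, 0.0878, 0.0405]
eef_rot: [-0.001, 0.694, 0.72, -0.001]
contact_force: [-0.1, 0.3, 0.8]
grip_width: 0.501
grip_force: 0.0
t: 5.8
eef_pos: [0.4881, 0.0883, 0.0437]
eef_rot: [0.001, 0.694, 0.72, 0.001]
contact_force: [-0.8, -0.3, 3.7]
grip_width: 0.245
grip_force: 19.9
```

```bash
python3 - <<'E'
from h import *
s=r.sense()['eef_pos'];Pp=tow(-82,-82);d=s[:2]-Pp
a0=np.arctan2(d[1],d[0]);a1=np.arctan2(yh[1],yh[0])
print(np.degrees([a0,a1]),np.linalg.norm(d))
n=14;A=np.linspace(a0,a1,n+1);R=np.linspace(np.linalg.norm(d),.115,n+1)
X=Pp+np.c_[R*np.cos(A),R*np.sin(A)]
print((np.diff(X,axis=0)/.25).round(3).tolist(),X[7],X[-1])
E
```

```text
[104.62302077   2.21476385] 0.11176059798827105
[[0.056, 0.012], [0.057, 0.005], [0.057, -0.003], [0.057, -0.01], [0.055, -0.017], [0.052, -0.024], [0.049, -0.031], [0.045, -0.037], [0.04, -0.042], [0.034, -0.047], [0.028, -0.051], [0.021, -0.054], [0.014, -0.057], [0.007, -0.058]] [0.58385707 0.0712351 ] [ 0.63120103 -0.01536666]
```

```bash
python3 -m handwheel '[[[0.028,0.006,0],[0,0,0],-1],[[0.028,0.006,0],[0,0,0],-1],[[0.057,0.005,0],[0,0,0],-1],[[0.057,-0.003,0],[0,0,0],-1],[[0.057,-0.01,0],[0,0,0],-1]]'
python3 -m handwheel '[[[0.055,-0.017,0],[0,0,0],-1],[[0.052,-0.024,0],[0,0,0],-1],[[0.049,-0.031,0],[0,0,0],-1],[[0,0,0],[0,0,0],-1]]'
```

```text
t: 6.22
eef_pos: [0.5427, 0.0909, 0.0432]
eef_rot: [-0.003, 0.694, 0.72, -0.001]
contact_force: [-9.4, 4.1, 9.8]
grip_width: 0.25
grip_force: 22.1
t: 6.55
eef_pos: [0.5843, 0.0707, 0.0431]
eef_rot: [0.0, 0.694, 0.72, 0.0]
contact_force: [0.3, 0.1, 0.0]
grip_width: 0.248
grip_force: 20.5
```

```bash
python3 -m handwheel '[[[0.045,-0.037,0],[0,0,0],-1],[[0.04,-0.042,0],[0,0,0],-1],[[0.034,-0.047,0],[0,0,0],-1],[[0.028,-0.051,0],[0,0,0],-1],[[0,0,0],[0,0,0],-1]]'
python3 - <<'E'
from h import *
s=r.sense();p=s['eef_pos'];print(p,tojig(p),s['contact_force'])
d=p[:2]-tow(-82,-82);print(np.linalg.norm(d))
a=snap('top');b=snap('side')
cv2.imwrite('pics/v3.png',np.hstack([cv2.resize(a[100:230,180:345],(400,315)),cv2.resize(b[140:265,210:369],(400,315))]))
E
```

```text
t: 6.97
eef_pos: [0.6199, 0.0258, 0.0428]
eef_rot: [0.0, 0.694, 0.72, -0.0]
contact_force: [-2.4, -2.8, 4.2]
grip_width: 0.251
grip_force: 21.1
[0.61994819 0.02577023 0.04279187] [[-123.54102803   23.34530879]] [-2.4024266  -2.82948341  4.21146036]
0.11323997127117061
```

View pics/v3.png

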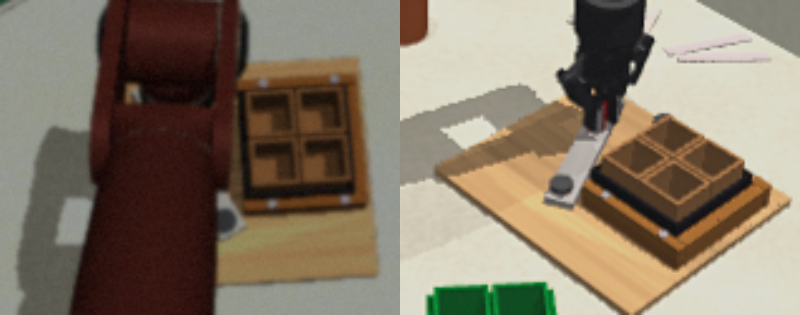

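The bar follows the knob and the tray is still home. I'll close the last third slowly.

```bash
python3 -m handwheel '[[[0.011,-0.027,0],[0,0,0],-1],[[0.011,-0.027,0],[0,0,0],-1],[[0.008,-0.028,0],[0,0,0],-1],[[0.007,-0.028,0],[0,0,0],-1],[[0.003,-0.02,0],[0,0,0],-1],[[0,0,0],[0,0,0],-1]]'
python3 -m handwheel '[[[0.002,-0.012,0],[0,0,0],-1],[[0.001,-0.012,0],[0,0,0],-1],[[0,-0.01,0],[0,0,0],-1],[[0,0,0],[0,0,0],-1]]'
python3 -c "
from h import *
print(tojig(r.sense()['eef_pos']))"
```

```text
t: 7.57
eef_pos: [0.6303, -0.0051, 0.0429]
eef_rot: [0.001, 0.694, 0.72, 0.001]
contact_force: [0.2, 3.4, 3.0]
grip_width: 0.244
grip_force: 19.6
t: 7.9
eef_pos: [0.631, -0.0138, 0.043]
eef_rot: [0.0, 0.694, 0.72, 0.001]
contact_force: [2.2, 4.4, 4.1]
grip_width: 0.239
grip_force: 19.4
[[-83.53751968  32.8620366 ]]
```

```bash
python3 -m handwheel '[[[0,-0.01,0],[0,0,0],-1],[[0,0,0],[0,0,0],-1]]'
python3 -m handwheel '[[[0,-0.01,0],[0,0,0],-1],[[0,0,0],[0,0,0],-1]]'
python3 -m handwheel '[[[0,-0.008,0],[0,0,0],-1],[[0,0,0],[0,0,0],-1]]'
```

```text
t: 8.07
eef_pos: [0.6309, -0.0164, 0.0429]
eef_rot: [0.0, 0.694, 0.72, 0.001]
contact_force: [1.2, 4.2, 3.7]
grip_width: 0.242
grip_force: 18.9
t: 8.23
eef_pos: [0.6309, -0.0189, 0.043]
eef_rot: [0.0, 0.694, 0.72, 0.001]
contact_force: [1.7, 4.1, 4.8]
grip_width: 0.239
grip_force: 19.1
t: 8.4
eef_pos: [0.6308, -0.0211, 0.0428]
eef_rot: [0.001, 0.694, 0.72, 0.0]
contact_force: [2.1, 3.2, 5.0]
grip_width: 0.232
grip_force: 18.8
```

The opening is shrinking at constant force, so the pads may be slipping off the knob. I'll release, lift clear and look.

```bash
python3 -m handwheel '[[[0,0,0],[0,0,0],-0.25],[[0,0,0],[0,0,0],-0.25],[[0,0,0.06],[0,0,0],-0.25],[[0,0,0.12],[0,0,0],-0.25],[[0,0,0.12],[0,0,0],-0.25],[[0,0.15,0.05],[0,0,0],-0.25],[[0,0.15,0],[0,0,0],-0.25],[[0,0.15,0],[0,0,0],-0.25]]'
python3 -m handwheel '[[[0,0.15,0],[0,0,0],-1],[[0,0.15,0],[0,0,0],-1],[[0,0.15,0],[0,0,0],-1],[[0,0,0],[0,0,0],-1]]'
python3 - <<'E'
from h import *
a=snap('top','t4.png');b=snap('side','s4.png')
cv2.imwrite('pics/v4.png',np.hstack([cv2.resize(a[115:220,205:338],(400,315),interpolation=2),cv2.resize(b[165:244,260:360],(400,315),interpolation=2)]))
hsv=cv2.cvtColor(a,cv2.COLOR_BGR2HSV)
m=((hsv[...,0]<8)|(hsv[...,0]>172))&(hsv[...,1]>170)&(hsv[...,2]>90);m[:125]=0;m[200:]=0;m[:,:240]=0;m[:,290:]=0
y,x=np.nonzero(m);print(len(x),x.mean(),y.mean(),tojig(onz('top',[[x.mean(),y.mean()]],.055)))
print('expected top px',proj('top',[[*tow(-81,33),.055]]))
E
```

```text
t: 9.07
eef_pos: [0.6313, 0.0918, 0.1328]
eef_rot: [0.002, 0.694, 0.72, 0.001]
contact_force: [0.7, -0.3, -0.7]
grip_width: 0.376
grip_force: 0.0
t: 9.4
eef_pos: [0.6294, 0.2095, 0.1306]
eef_rot: [-0.001, 0.691, 0.722, 0.001]
contact_force: [0.5, -0.5, -1.0]
grip_width: 0.004
grip_force: 0.0
37 265.56756756756755 147.24324324324326 [[-93.3838742   33.41061382]]
expected top px [[270.22024387 147.12717306]]
```

View pics/v4.png

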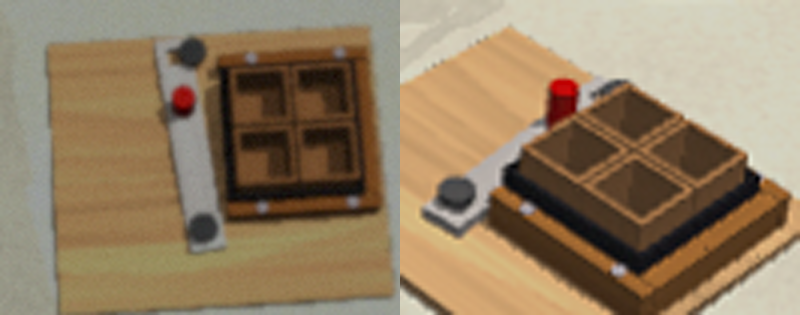

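The tray is home. The bar is still about 5° open: the knob sits at jig x −93 and the slot mouth is at the bolt. I'll push the knob from behind with shut fingers.

```bash
python3 -m handwheel '[[[0,-0.14,0],[0,0,0],-1],[[0,-0.14,0],[0,0,0],-1],[[0,-0.14,-0.06],[0,0,0],-1],[[0,-0.14,-0.1],[0,0,0],-1],[[0,-0.1,-0.1],[0,0,0],-1],[[0,-0.04,-0.09],[0,0,0],-1],[[0,0,0],[0,0,0],-1]]'
python3 -m handwheel '[[[0,-0.03,0],[0,0,0],-1],[[0,-0.02,0],[0,0,0],-1],[[0,-0.01,0],[0,0,0],-1],[[0,0,0],[0,0,0],-1]]'
python3 -m handwheel '[[[0,-0.015,0],[0,0,0],-1],[[0,-0.01,0],[0,0,0],-1],[[0,0,0],[0,0,0],-1]]'
python3 -c "
from h import *
print(tojig(r.sense()['eef_pos']))"
```

```text
t: 10.08
eef_pos: [0.6259, 0.026, 0.0378]
eef_rot: [-0.004, 0.695, 0.719, -0.004]
contact_force: [-1.1, -0.1, -1.3]
grip_width: 0.001
grip_force: 0.0
t: 10.42
eef_pos: [0.6318, 0.015, 0.0454]
eef_rot: [0.001, 0.693, 0.721, 0.001]
contact_force: [0.0, 0.1, 0.4]
grip_width: -0.003
grip_force: 0.0
t: 10.67
eef_pos: [0.6311, 0.0091, 0.0442]
eef_rot: [0.001, 0.693, 0.721, 0.001]
contact_force: [0.7, 0.6, -0.3]
grip_width: -0.003
grip_force: 0.2
[[-106.410889     33.79600783]]
```

```bash
python3 -m handwheel '[[[0,-0.01,0],[0,0,0],-1],[[0,0,0],[0,0,0],-1]]'
python3 -m handwheel '[[[0,-0.01,0],[0,0,0],-1],[[0,0,0],[0,0,0],-1]]'
python3 -m handwheel '[[[0,-0.01,0],[0,0,0],-1],[[0,0,0],[0,0,0],-1]]'
python3 -c "
from h import *
print(tojig(r.sense()['eef_pos']))"
```

```text
t: 10.83
eef_pos: [0.6306, 0.0064, 0.0435]
eef_rot: [0.0, 0.693, 0.721, 0.0]
contact_force: [0.4, 1.2, 0.9]
grip_width: 0.001
grip_force: 0.6
t: 11.0
eef_pos: [0.6304, 0.0042, 0.0434]
eef_rot: [-0.0, 0.694, 0.72, 0.0]
contact_force: [0.0, 3.8, 2.3]
grip_width: -0.003
grip_force: 1.8
t: 11.17
eef_pos: [0.6304, 0.0035, 0.0438]
eef_rot: [-0.002, 0.694, 0.72, 0.002]
contact_force: [-1.2, 8.5, 5.1]
grip_width: -0.0
grip_force: 5.0
[[-100.92790693   32.96542661]]
```

```bash
python3 -m handwheel '[[[0,-0.01,0],[0,0,0],-1],[[0,0,0],[0,0,0],-1]]'
python3 -m handwheel '[[[0,-0.008,0],[0,0,0],-1],[[0,0,0],[0,0,0],-1]]'
python3 -m handwheel '[[[0,0.06,0],[0,0,0],-1],[[0,0.1,0],[0,0,0],-1],[[0,0.1,0.08],[0,0,0],-1],[[0,0.15,0.08],[0,0,0],-1],[[0,0.15,0.08],[0,0,0],-1],[[0,0.15,0.08],[0,0,0],-1],[[0,0.15,0],[0,0,0],-1],[[0,0,0],[0,0,0],-1]]'
python3 - <<'E'
from h import *
a=snap('top','t5.png');b=snap('side','s5.png')
cv2.imwrite('pics/v5.png',np.hstack([cv2.resize(a[115:220,205:338],(400,315),interpolation=2),cv2.resize(b[165:244,260:360],(400,315),interpolation=2)]))
hsv=cv2.cvtColor(a,cv2.COLOR_BGR2HSV)
m=((hsv[...,0]<8)|(hsv[...,0]>172))&(hsv[...,1]>170)&(hsv[...,2]>90);m[:125]=0;m[200:]=0;m[:,:240]=0;m[:,290:]=0
y,x=np.nonzero(m);print(len(x),x.mean(),y.mean(),tojig(onz('top',[[x.mean(),y.mean()]],.055)))
E
```

```text
t: 11.33
eef_pos: [0.6305, 0.003, 0.0441]
eef_rot: [-0.003, 0.694, 0.72, 0.003]
contact_force: [-1.8, 14.9, 6.7]
grip_width: -0.002
grip_force: 8.1
t: 11.5
eef_pos: [0.6305, 0.0027, 0.0443]
eef_rot: [-0.004, 0.694, 0.72, 0.004]
contact_force: [-1.2, 21.3, 7.4]
grip_width: 0.003
grip_force: 10.7
t: 12.17
eef_pos: [0.6307, 0.2153, 0.124]
eef_rot: [0.001, 0.692, 0.722, 0.002]
contact_force: [-0.0, 0.3, -0.5]
grip_width: -0.002
grip_force: 0.0
39 270.2307692307692 147.23076923076923 [[-80.98951991  32.71105548]]
```

View pics/v5.png

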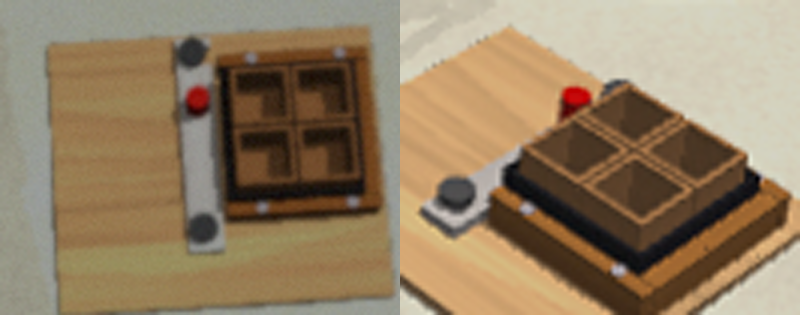

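The knob is at jig (−81, 33), which matches the closed position, and the slot bottomed on the bolt at 21 N. The tray is home, the bystanders weren't touched and the robot is clear.

```bash
python3 -c "
from workcell import r
print(r.sign_off())"
```

```text
the job is handed in; nothing more can be done
None
```

The tray is fully home against the back stop, the keeper bar is closed with its slot seated on the catch bolt, and I handed the job in at about 12 s with the arm clear; no verdict was returned.

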